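# Slide the jar along the shelf rail into its spring holder

### The job

Push the round stoneware jar over to the shelf's rail, then slide it along the rail, keeping it against the rail, into the spring holder until it is fully home: past the sprung roller and touching the stop. Be gentle with the jar, do not lift or tip it, do not shove the holder along the rail, and leave the other things where they are. Let go and draw the arm away at the end.

Things in the scene. Friction and masses are not known exactly. Their poses are not given: they have to be found in the camera images.
- rail: Straight aluminium rail, fixed, on the shelf deck (z = 0): 510 mm long, 12 thick, 42 high. Origin at deck level on the working face. x axis: along the rail, the way the jar must travel; y axis: level, out of the working face to the jar and robot. The face is the plane y = 0, from x = -60 to +450 mm. Carries the spring holder, which is clamped on it.
- holder_zone (a point): Point fixed on the rail (x 345, y 0 mm): the middle of where the holder's stop may be. The stop, a grey upright plate with a black pad, 40 mm high, lies across the jar's path; its face is up to 45 mm before or after this point, not reported: see or feel it. Home, the jar's axis is 48 mm short of that face and 48 mm from the rail. The clamp slips if pushed with 17 N.
- roller_zone (a point): Point fixed on the rail, at the roller's mean place (it is 81 mm short of the stop). Upright rubber roller, 16 mm thick, top 37 mm high, on a light sprung arm 122 mm off the rail. It touches the jar 72 mm before home, is widest 35 mm before home, then holds the jar lightly. Pushing past takes 4 to 7 N along the rail, up to 9 N with sideways rub; on the way 1 to 2 N; a push of 10 to 14 N tells the stop.
- jar_center (a point): Centre (31 mm above the deck) of the loose, plain white, closed stoneware jar: a smooth upright cylinder 96 mm in diameter, 62 high, flat top, 0.21 to 0.42 kg, too wide to grip; z is its axis. It starts in front of the rail, its axis at x = 0 to 80 mm of the rail, its side 15 to 40 mm off the face.
- cat: White ceramic cat figurine, 60 mm wide, about 98 mm high, loose, standing beyond the rail. Origin under its centre. Leave alone.
- wood_box: Small wooden box with a closed hinged lid, 104 x 74 x 52 mm, loose, standing beyond the rail beside the fixed orange console (200 x 150 x 50 mm). Origin under its centre. Leave alone.
- opener: Flat steel bottle opener, 130 mm long, 36 mm wide, 5 mm thick, loose, lying on the deck nearer the robot than the jar. Origin under its middle, x axis along it. Leave alone.
Things that resemble listed ones, but are neither listed nor needed, are in the scene too. What is shaped like the part that bears jar_center but pink is not meant.

How it is judged:
On the way, in this order (a step that is already met when the one before it is completed fails the run):
1. the jar has been brought against the rail, short of the holder (within 3 mm of the face) (y of jar_center in the frame of rail below 0.051 m and x of jar_center in the frame of rail below 0.2 m), for 0.1 s.
2. the jar is home: within 3 mm of the stop and of the rail (horizontal distance between jar_center and stop_pad below 0.052 m and y of jar_center in the frame of rail below 0.051 m), for 0.2 s.
At the end, for the whole second after the job is handed in: The jar stands upright on the deck, at rest and released, in the holder: touching the stop and the rail to within 3 mm, with the holder within 4 mm of where it was clamped (all of step 2 and angle between jar_center's own z axis and vertical below 0.05 rad and height (world z) of jar_center below 0.036 m and linear speed of jar below 0.01 m/s and distance of stop_pad from where it was at the start of the episode below 0.004 m).
It fails at once if the jar leaves the rail by more than 10 mm while it travels towards the holder (x of jar_center in the frame of rail above 0.14 m and y of jar_center in the frame of rail above 0.058 m).
It fails at once if the robot presses on the jar with more than 30 N (contact force between any of the fingers, the arm and jar above 30 N).
It fails at once if the jar is lifted or tipped (height (world z) of jar_center above 0.046 m or angle between jar_center's own z axis and vertical above 0.25 rad).
It fails at once if the holder is shoved more than 4 mm along the rail (distance of stop_pad from where it was at the start of the episode above 0.004 m).
It fails at once if the cat, the wooden box or the bottle opener is moved more than 15 mm (distance of any of cat, wood_box, opener from where it was at the start of the episode above 0.015 m).
It also fails if it takes over 70 s, if anything falls off the work surface, if the arm or the gripper's body presses on something with over 40 N, if the wrist force passes 120 N, or if a joint passes its speed limit or range.

### The arm

A 6-joint arm with a two-finger parallel gripper is mounted at the origin on the work surface. World frame = base frame: x ahead of the robot, y to its left, z up, the work surface at z = 0. Lengths are in m, angles in rad, forces in N, time in s.
With the tool pointing down it reaches from about 0.25 to 0.8 m from the base axis. Payload 8.5 kg.
Tool frame: the origin (TCP) lies at the very end of the fingers, on their centre line; the grasp point (between the pads) lies 19 mm behind it; z points along the fingers, y is the line along which they close (so a half turn about z gives the same grasp; the last joint's range is limited). The gripper opens to 85 mm and grips with 20 to 120 N. Pads are 22 mm wide; open, the fingers measure 114 mm over their backs; the gripper's body (76 mm by 85 mm) begins 54 mm behind the grasp point. The pads swing forward as they close: fully open they stand 13 mm farther back than shut.
Start: joints at [1.321, 0.238, -0.013, 1.319, 0, 1.571], TCP at [0.13, 0.509, 0.231] pointing down, gripper open.
Joint ranges: [-2.66, 2.66], [-1.03, 1.9], [-1.14, 1.46], [-1.82, 2.27], [-1.45, 1.34], [-3.14, 3.14]. Speed limits (rad/s): [2.22, 2.22, 2.79, 3.14, 3.14, 3.14].

### API

Orientations are given as a unit quaternion [x, y, z, w].
In Python, from bench import sense, read_camera, finish_job gives the robot as it stands.
- The arm moves only by the shell command python3 -m handwheel 'ROWS' [OPENING] [FORCE]. ROWS is JSON, a list of rows, each an object of numbers: "tx", "ty", "tz": the shift along the tool's x, y, z as a fraction of full scale; "turn": the turn about the tool's z as a fraction of full scale. A call has 1 to 20 rows; each row shifts and turns the commanded pose from where the row before left it, along the tool's axes as they then stand; what a row does not reach is not made up. Full scale, the value 1, is 0.5 m for a shift and 90 degrees for a turn. A row lasts 1/12 s, in which the tool goes at most 41.7 mm and 7.16 degrees, less where a joint would pass 70% of its speed; a pose out of reach is approached as far as the arm can. A call with a number of a shift or a turn outside -1 to 1 is refused whole. A call with a gripper value outside its range is refused whole. OPENING is the opening in per cent of the stroke, from 0 (shut) to 100 (fully open), set as the call begins (- or left out, the last holds). The fingers move at their own pace and stop on an object; FORCE is the grip in N (left out, the last holds). Time passes only in rows, so rows that do not move let the fingers close. It gives the time, the measured TCP pose, the force, the opening and the grip force at its end, in the units of the state.
- sense(): the state, without advancing time (a new reading comes with each control period).
- read_camera(name): name is "scene" or "top"; returns a dict with "pixels" (480x640x3 uint8, red, green, blue), "fx", "fy", "cx", "cy" (pixels), "extrinsics" (4x4, takes a point from world to camera coordinates). Camera axes: x right, y up, looking along -z (the intrinsics and any distortion apply to the point x, -y, -z); pixel columns grow to the right and rows downward; lengths in m; the calibration is good to about 2 mm. A picture is of the moment at which its call begins. There is no depth.
- finish_job(): hands the job in; it is judged then, once.
The state is a dict: "time_s": time; "joints": joint angles; "dq": joint speeds; "joint_torque": joint torques, N m; "ee_pos": TCP position; "eef_rot": TCP orientation; "force": force on the tool from outside, world axes, zero at the start; "wrist_torque": the same for the moment, N m; "gripper_width": finger opening in m; "finger_force": force on a finger pad.
Only numpy, scipy, OpenCV 4.12 (cv2) and the standard library are available. Lean on these libraries where they do the work, as an engineer would, in place of code of your own. Each camera call takes 0.05 s, during which the arm holds its last target. There are 200 camera calls.

## Working session

There is one attempt and no reset: what is moved stays moved. The work goes in short steps, Python scripts to look and compute and a shell command to move; the robot and the scene stay as the last step left them, time stands still between calls to the robot, and variables do not carry over. Pictures are saved under pics/ and viewed, at most 10 in all, crops included, and the job is handed in when it is done.

```bash
mkdir -p pics; ls
python3 - <<'E'
from bench import *
import cv2,numpy as np
for n in("top","scene"):
    c=read_camera(n);cv2.imwrite(f"pics/{n}0.png",c["pixels"][:,:,::-1])
    print(n,c["fx"],c["fy"],c["cx"],c["cy"],[k for k in c]);print(np.round(c["extrinsics"],4).tolist())
s=sense();print(s)
E
```

```text
pics
top 524.5231753459169 524.5231753459169 307.1683215266595 231.97004300886897 ['pixels', 'fx', 'fy', 'cx', 'cy', 'extrinsics']
[[-0.0243, -0.9992, 0.0325, -0.012], [0.9993, -0.0233, 0.0301, -0.5672], [-0.0293, 0.0333, 0.999, -0.92], [0.0, 0.0, 0.0, 1.0]]
scene 453.3640442931268 453.3640442931268 313.8513701616632 236.8054193341333 ['pixels', 'fx', 'fy', 'cx', 'cy', 'extrinsics']
[[0.3002, 0.9538, 0.014, -0.1825], [-0.7932, 0.2414, 0.5591, 0.4147], [0.5299, -0.1789, 0.829, -1.2954], [0.0, 0.0, 0.0, 1.0]]
{'time_s': 0.1, 'joints': array([ 1.32100837e+00,  2.38733090e-01, -1.41606812e-02,  1.31922751e+00,
        1.42580513e-05,  1.57079778e+00]), 'dq': array([ 3.39704764e-04, -2.51885728e-03,  5.58167289e-04, -3.39490351e-04,
       -1.13751454e-05,  1.40047587e-04]), 'joint_torque': array([-1.75718338e-03, -5.39719713e+01,  3.46999705e+01,  1.33821781e-02,
       -1.52913021e-04,  1.02762803e-05]), 'ee_pos': array([0.12968075, 0.50833829, 0.23073908]), 'eef_rot': array([ 1.24570238e-01,  9.92210571e-01, -6.56427281e-04, -8.95972717e-05]), 'force': array([ 0.37506036,  0.49112104, -0.1207541 ]), 'wrist_torque': array([ 0.02267662, -0.00369335, -0.01327744]), 'finger_force': 0.0, 'gripper_width': 0.08550659644612328}
```

View pics/top0.png

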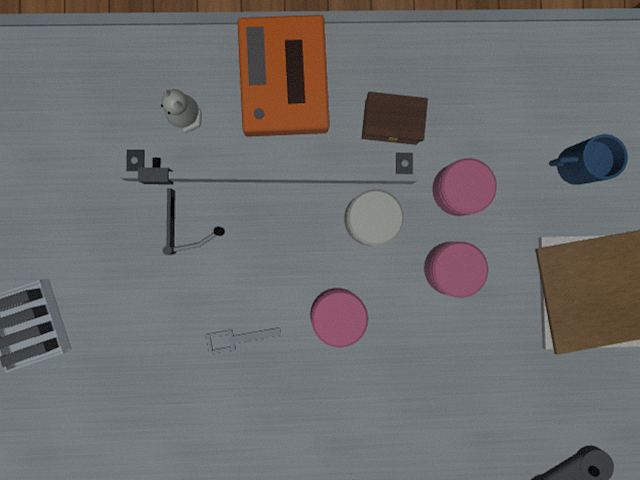

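View pics/scene0.png

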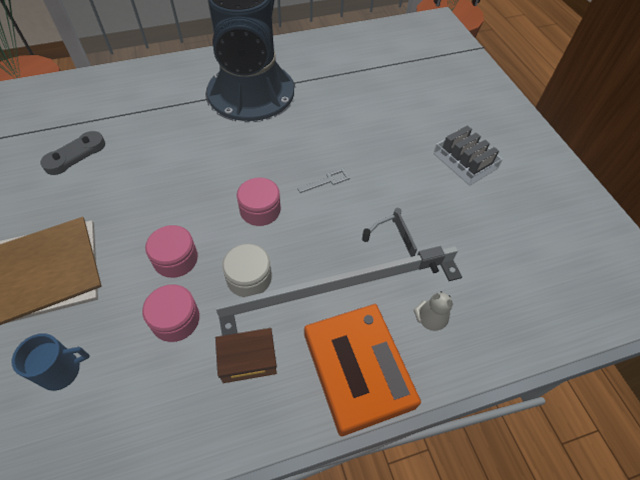

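The top view shows the white jar at (374,217), the rail from (121,180) to (415,182), the stop plate near column 170 and the roller at (219,231). Pink jars stand at (465,187), (456,269) and (339,318). The opener is near (245,340), the cat near (180,108) and the box near (395,118). The scene view shows the same layout, with the jar at (247,268).

```bash
cat > h.py <<'E'
from bench import *
import cv2,numpy as np
def w(c,px,z):
    E=c["extrinsics"];R,t=E[:3,:3],E[:3,3]
    u,v=px;d=R.T@np.array([(u-c["cx"])/c["fx"],-(v-c["cy"])/c["fy"],-1]);o=-R.T@t
    return (o+d*(z-o[2])/d[2])
def jar(c):
    h=cv2.cvtColor(c["pixels"],cv2.COLOR_RGB2HSV)
    p=c["pixels"].astype(int)
    m=((p.min(2)>135)&(p[:,:,0]>p[:,:,2]+3)).astype(np.uint8)
    m=cv2.morphologyEx(m,cv2.MORPH_OPEN,np.ones((5,5)))
    k=max(cv2.findContours(m,0,1)[0],key=cv2.contourArea)
    return cv2.minEnclosingCircle(k)
E
python3 - <<'E'
from h import *
c=read_camera("top");p=c["pixels"]
print("jar",jar(c),w(c,jar(c)[0],.062))
for n,px,z in(("railR",(415,183),.042),("railL",(122,180),.042),("stop",(175,215),.04),("roller",(219,231),.037),("pink1",(468,186),.062),("pink2",(458,268),.062),("pink3",(339,317),.062)):print(n,w(c,px,z).round(4))
cv2.imwrite("pics/crop1.png",cv2.resize(p[150:270,110:310,::-1],None,fx=4,fy=4,interpolation=2))
cv2.imwrite("pics/crop2.png",cv2.resize(p[140:260,310:510,::-1],None,fx=4,fy=4,interpolation=2))
E
```

```text
Traceback (most recent call last):
  File "h.py", line 12, in jar
    k=max(cv2.findContours(m,0,1)[0],key=cv2.contourArea)
ValueError: max() iterable argument is empty
```

```bash
cat > m.py <<'E'
from h import *
c=read_camera("top");p=c["pixels"]
print(p[217,374],p[217,300],p[300,374],p[183,415-20])
sub=p.astype(int);m=(sub[:,:,0]>sub[:,:,2]-1)&(sub[:,:,0]<sub[:,:,1]+25)&(sub.min(2)>110)
m=cv2.morphologyEx(m.astype(np.uint8),cv2.MORPH_OPEN,np.ones((5,5)))
for k in cv2.findContours(m,0,1)[0]:
    if cv2.contourArea(k)>800: q=cv2.minEnclosingCircle(k);print("white",q,cv2.contourArea(k),w(c,q[0],.062))
for n,px,z in(("railR",(415,183),.042),("railL",(122,180),.042),("stop",(175,215),.04),("roller",(219,231),.037),("pink1",(468,186),.062),("pink2",(458,268),.062),("pink3",(339,317),.062)):print(n,w(c,px,z).round(4))
cv2.imwrite("pics/crop1.png",cv2.resize(p[150:270,110:310,::-1],None,fx=4,fy=4,interpolation=2))
cv2.imwrite("pics/crop2.png",cv2.resize(p[140:260,310:510,::-1],None,fx=4,fy=4,interpolation=2))
E
python3 m.py
```

```text
[140 141 139] [106 113 116] [116 124 127] [83 88 89]
railR [ 0.6458 -0.2124  0.042 ]
railL [0.6611 0.2869 0.042 ]
stop [0.5999 0.1994 0.04  ]
roller [0.5711 0.1259 0.037 ]
pink1 [ 0.6366 -0.2976  0.062 ]
pink2 [ 0.4987 -0.2759  0.062 ]
pink3 [ 0.4224 -0.0733  0.062 ]
```

View pics/crop1.png

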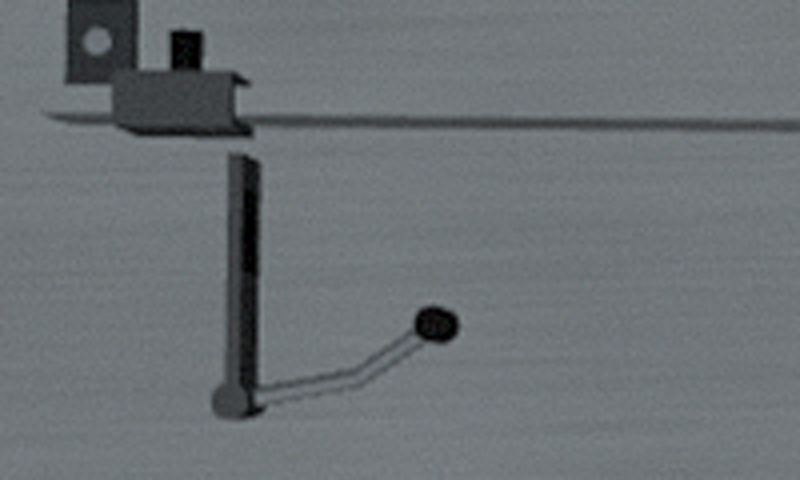

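View pics/crop2.png

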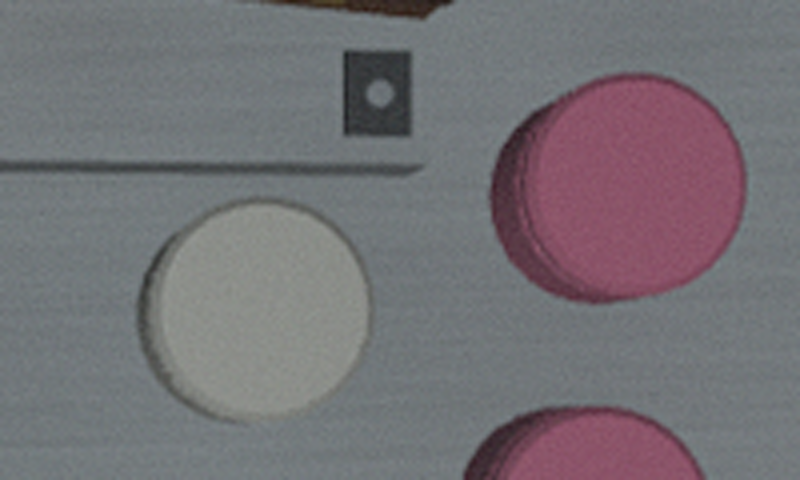

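The crops give these edges in full-image pixels:
- **Rail face, top edge:** from about (121.3,178.2) to (416,181).
- **Jar top:** about (376.7,217.5), radius about 27 px.
- **Stop face, top edge:** about (171.5,207).
- **Roller:** about (219,231).

```bash
cat > f.py <<'E'
from h import *
c=read_camera("top")
A=w(c,(416,181.2),.042);B=w(c,(121.3,178.3),.042)
print("len",np.linalg.norm(B-A),A,B, w(c,(412,183.5),0))
ex=(B-A)[:2]/np.linalg.norm((B-A)[:2]);ey=np.array([ex[1],-ex[0]])*1.0
O=A[:2]+ex*.06
print("O",O,"ex",ex,"ey",ey)
f=lambda p:np.round([(p[:2]-O)@ex,(p[:2]-O)@ey],4)
for n,px,z in(("jar",(376.7,217.5),.062),("stop",(171.5,207),.04),("roller",(219,231),.037),("pink1",(468,186),.062),("pink2",(458,268),.062),("pink3",(339,317),.062)):
    q=w(c,px,z);print(n,q.round(4),f(q))
s=sense();print(s["time_s"],f(s["ee_pos"]))
from scipy.spatial.transform import Rotation as Ro
R=Ro.from_quat(s["eef_rot"]).as_matrix();print(R.round(3))
E
python3 f.py
```

```text
len 0.5024876068413835 [ 0.64892592 -0.21419392  0.042     ] [0.6639879  0.28806789 0.042     ] [ 0.65004642 -0.21710749  0.        ]
O [ 0.65072441 -0.15422088] ex [0.02997483 0.99955065] ey [ 0.99955065 -0.02997483]
jar [ 0.5867 -0.141   0.062 ] [ 0.0113 -0.0643]
stop [0.6137 0.205  0.04  ] [ 0.358  -0.0478]
roller [0.5711 0.1259 0.037 ] [ 0.2776 -0.088 ]
pink1 [ 0.6366 -0.2976  0.062 ] [-0.1437 -0.0099]
pink2 [ 0.4987 -0.2759  0.062 ] [-0.1262 -0.1483]
pink3 [ 0.4224 -0.0733  0.062 ] [ 0.074  -0.2306]
0.25 [ 0.6468 -0.5406]
[[-0.969  0.247 -0.   ]
 [ 0.247  0.969 -0.001]
 [ 0.    -0.001 -1.   ]]
```

```bash
python3 -m handwheel '[{"tx":-0.0524,"ty":-0.0517},{"tx":-0.0524,"ty":-0.0517},{"tx":-0.0524,"ty":-0.0517},{"tx":-0.0524,"ty":-0.0517},{"tx":-0.0524,"ty":-0.0517},{"tx":-0.0524,"ty":-0.0517},{"tx":-0.0524,"ty":-0.0517},{"tx":-0.0524,"ty":-0.0517},{"tx":-0.0524,"ty":-0.0517},{"tx":-0.0524,"ty":-0.0517},{"tx":-0.0524,"ty":-0.0517},{"tx":-0.0524,"ty":-0.0517},{"tx":-0.0524,"ty":-0.0517},{"tx":-0.0524,"ty":-0.0517},{"tx":-0.0524,"ty":-0.0517},{"tx":-0.0524,"ty":-0.0517},{"tx":-0.0524,"ty":-0.0517},{"tx":-0.0524,"ty":-0.0517},{"tx":-0.0524,"ty":-0.0517},{"tx":-0.0524,"ty":-0.0517}]' 0 20
cat > st.py <<'E'
from h import *
from scipy.spatial.transform import Rotation as Ro
O=np.array([.65072,-.15422]);ex=np.array([.02997,.99955]);ey=np.array([-.99955,.02997])
def rf(p):return np.round([(p[:2]-O)@ex*1e3,(p[:2]-O)@ey*1e3],1)
def st():
    s=sense();R=Ro.from_quat(s["eef_rot"]).as_matrix()
    print("t",round(s["time_s"],2),"world",s["ee_pos"].round(4),"rail mm",rf(s["ee_pos"]),"yaw of tool y to rail deg",round(np.degrees(np.arctan2(R[:2,1]@-ey,R[:2,1]@ex)),1),"F along,out,z",np.round([s["force"][:2]@ex,s["force"][:2]@ey,s["force"][2]],2),"w",round(s["gripper_width"],4),"q",s["joints"].round(2))
    return s
if __name__=="__main__":st()
E
python3 st.py
```

```text
t 0.25 world [0.1297 0.5085 0.231 ] rail mm [646.8 540.6] yaw of tool y to rail deg 12.6 F along,out,z [ 0.11  0.05 -0.4 ] w 0.0855 q [ 1.32  0.24 -0.01  1.32  0.    1.57]schema error: expected keys tx, ty, tz, turn
```

```bash
python3 -m handwheel '[{"tx":-0.0524,"ty":-0.0517,"tz":0,"turn":0},{"tx":-0.0524,"ty":-0.0517,"tz":0,"turn":0},{"tx":-0.0524,"ty":-0.0517,"tz":0,"turn":0},{"tx":-0.0524,"ty":-0.0517,"tz":0,"turn":0},{"tx":-0.0524,"ty":-0.0517,"tz":0,"turn":0},{"tx":-0.0524,"ty":-0.0517,"tz":0,"turn":0},{"tx":-0.0524,"ty":-0.0517,"tz":0,"turn":0},{"tx":-0.0524,"ty":-0.0517,"tz":0,"turn":0},{"tx":-0.0524,"ty":-0.0517,"tz":0,"turn":0},{"tx":-0.0524,"ty":-0.0517,"tz":0,"turn":0},{"tx":-0.0524,"ty":-0.0517,"tz":0,"turn":0},{"tx":-0.0524,"ty":-0.0517,"tz":0,"turn":0},{"tx":-0.0524,"ty":-0.0517,"tz":0,"turn":0},{"tx":-0.0524,"ty":-0.0517,"tz":0,"turn":0},{"tx":-0.0524,"ty":-0.0517,"tz":0,"turn":0},{"tx":-0.0524,"ty":-0.0517,"tz":0,"turn":0},{"tx":-0.0524,"ty":-0.0517,"tz":0,"turn":0},{"tx":-0.0524,"ty":-0.0517,"tz":0,"turn":0},{"tx":-0.0524,"ty":-0.0517,"tz":0,"turn":0},{"tx":-0.0524,"ty":-0.0517,"tz":0,"turn":0}]' 0 20; python3 st.py
```

```text
time_s: 1.92
ee_pos: [0.5103, -0.1238, 0.2313]
eef_rot: [0.125, 0.992, -0.0, 0.0]
force: [0.5, 0.3, 0.6]
gripper_width: 0.0001
finger_force: 0.0
t 1.92 world [ 0.5103 -0.1238  0.2313] rail mm [ 26.2 141.3] yaw of tool y to rail deg 12.6 F along,out,z [ 0.33 -0.47  0.64] w 0.0001 q [-0.24  0.24 -0.01  1.32 -0.    0.01]
```

```bash
python3 -m handwheel '[{"tx":0,"ty":0,"tz":0.05,"turn":0},{"tx":0,"ty":0,"tz":0.05,"turn":0},{"tx":0,"ty":0,"tz":0.05,"turn":0},{"tx":0,"ty":0,"tz":0.05,"turn":0},{"tx":0,"ty":0,"tz":0.05,"turn":0},{"tx":0,"ty":0,"tz":0.05,"turn":0},{"tx":0,"ty":0,"tz":0.05,"turn":0},{"tx":0,"ty":0,"tz":0.05,"turn":0},{"tx":0,"ty":0,"tz":0.02,"turn":0},{"tx":0,"ty":0,"tz":0,"turn":0}]' 0 20; python3 st.py
python3 - <<'E'
from h import *
c=read_camera("top");cv2.imwrite("pics/t1.png",cv2.resize(c["pixels"][130:330,260:500,::-1],None,fx=3,fy=3))
E
```

```text
time_s: 2.75
ee_pos: [0.508, -0.1214, 0.0192]
eef_rot: [0.125, 0.992, 0.0, -0.002]
force: [-0.6, -0.3, 0.3]
gripper_width: 0.0002
finger_force: 0.0
t 2.75 world [ 0.508  -0.1214  0.0192] rail mm [ 28.5 143.7] yaw of tool y to rail deg 12.6 F along,out,z [-0.29  0.64  0.26] w 0.0002 q [-0.23  0.4  -0.37  0.81 -0.    0.02]
```

View pics/t1.png

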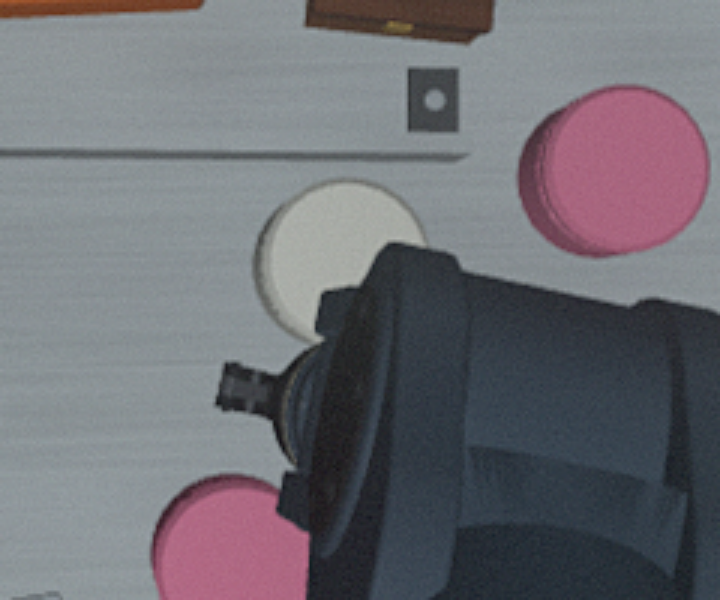

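The crop shows the jar standing undisturbed at crop (340,262), with the gripper on its robot side. The rail's dark strip is at crop row 155. I'll push towards the rail along tool −x now.

```bash
python3 -m handwheel '[{"tx":-0.01,"ty":0,"tz":0,"turn":0},{"tx":-0.01,"ty":0,"tz":0,"turn":0},{"tx":-0.008,"ty":0,"tz":0,"turn":0},{"tx":-0.004,"ty":0,"tz":0,"turn":0},{"tx":-0.004,"ty":0,"tz":0,"turn":0},{"tx":-0.004,"ty":0,"tz":0,"turn":0},{"tx":-0.004,"ty":0,"tz":0,"turn":0},{"tx":-0.004,"ty":0,"tz":0,"turn":0},{"tx":-0.004,"ty":0,"tz":0,"turn":0},{"tx":-0.004,"ty":0,"tz":0,"turn":0},{"tx":-0.004,"ty":0,"tz":0,"turn":0}]'; python3 st.py
```

```text
time_s: 3.72
ee_pos: [0.5388, -0.1293, 0.0212]
eef_rot: [0.125, 0.992, 0.0, -0.0]
force: [-1.7, -0.0, 0.2]
gripper_width: -0.0002
finger_force: 0.0
t 3.72 world [ 0.5388 -0.1293  0.0212] rail mm [ 21.6 112.7] yaw of tool y to rail deg 12.6 F along,out,z [-0.07  1.68  0.16] w -0.0002 q [-0.24  0.44 -0.29  0.84 -0.    0.01]
```

```bash
python3 -m handwheel '[{"tx":-0.004,"ty":0,"tz":0,"turn":0},{"tx":-0.004,"ty":0,"tz":0,"turn":0},{"tx":-0.002,"ty":0,"tz":0,"turn":0},{"tx":-0.002,"ty":0,"tz":0,"turn":0}]'; python3 st.py
```

```text
time_s: 4.05
ee_pos: [0.5447, -0.1308, 0.0213]
eef_rot: [0.125, 0.992, -0.0, -0.0]
force: [-0.7, -0.3, -0.9]
gripper_width: 0.0003
finger_force: 0.0
t 4.05 world [ 0.5447 -0.1308  0.0213] rail mm [ 20.3 106.7] yaw of tool y to rail deg 12.6 F along,out,z [-0.35  0.69 -0.86] w 0.0003 q [-0.24  0.45 -0.28  0.84 -0.    0.01]
```

```bash
python3 -m handwheel '[{"tx":-0.002,"ty":0,"tz":0,"turn":0},{"tx":-0.002,"ty":0,"tz":0,"turn":0}]'; python3 -m handwheel '[{"tx":-0.002,"ty":0,"tz":0,"turn":0},{"tx":-0.002,"ty":0,"tz":0,"turn":0}]';python3 st.py
python3 - <<'E'
from h import *
c=read_camera("scene");cv2.imwrite("pics/s1.png",cv2.resize(c["pixels"][180:330,130:330,::-1],None,fx=4,fy=4))
E
```

```text
time_s: 4.22
ee_pos: [0.5465, -0.1313, 0.0213]
eef_rot: [0.125, 0.992, -0.0, -0.0]
force: [-1.6, 0.5, -0.2]
gripper_width: -0.0001
finger_force: 0.0
time_s: 4.38
ee_pos: [0.5474, -0.1315, 0.0211]
eef_rot: [0.125, 0.992, 0.0, -0.001]
force: [-6.7, 1.8, 1.8]
gripper_width: -0.0
finger_force: 0.0
t 4.38 world [ 0.5474 -0.1315  0.0211] rail mm [ 19.6 104. ] yaw of tool y to rail deg 12.6 F along,out,z [1.56 6.77 1.78] w -0.0 q [-0.24  0.45 -0.27  0.85 -0.    0.01]
```

View pics/s1.png

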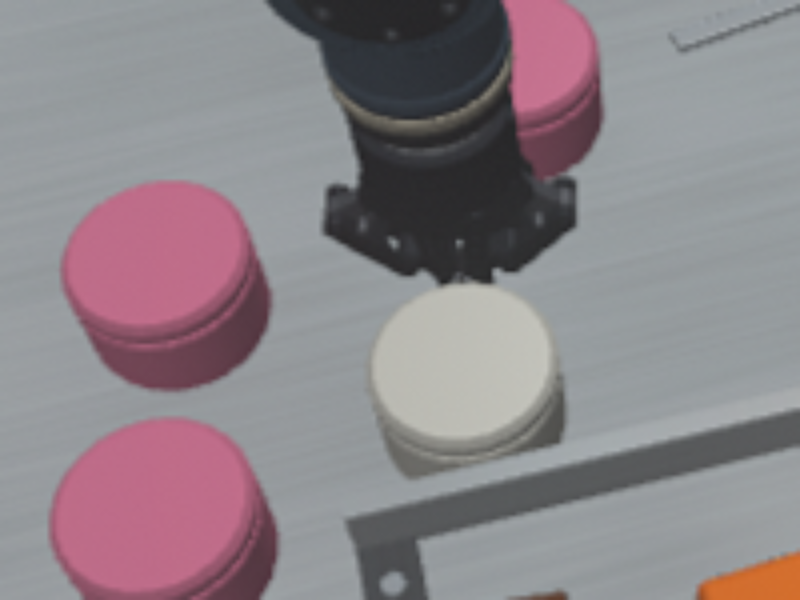

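The jar is against the rail, with a 6.8 N reaction. In the crop it is at (462,370), touching the rail's top edge. Next I back off, rise and turn the tool so its narrow side pushes along the rail.

```bash
python3 -m handwheel '[{"tx":0.01,"ty":0,"tz":0,"turn":0},{"tx":0.03,"ty":0,"tz":0,"turn":0},{"tx":0,"ty":0,"tz":-0.06,"turn":0},{"tx":0,"ty":0,"tz":-0.07,"turn":0},{"tx":0,"ty":0,"tz":-0.07,"turn":0}]'; python3 -m handwheel '[{"tx":0,"ty":0,"tz":0,"turn":-0.0791},{"tx":0,"ty":0,"tz":0,"turn":-0.0791},{"tx":0,"ty":0,"tz":0,"turn":-0.0791},{"tx":0,"ty":0,"tz":0,"turn":-0.0791},{"tx":0,"ty":0,"tz":0,"turn":-0.0791},{"tx":0,"ty":0,"tz":0,"turn":-0.0791},{"tx":0,"ty":0,"tz":0,"turn":-0.0791},{"tx":0,"ty":0,"tz":0,"turn":-0.0791},{"tx":0,"ty":0,"tz":0,"turn":-0.0791},{"tx":0,"ty":0,"tz":0,"turn":-0.0791},{"tx":0,"ty":0,"tz":0,"turn":-0.0791},{"tx":0,"ty":0,"tz":0,"turn":-0.0791},{"tx":0,"ty":0,"tz":0,"turn":-0.0791},{"tx":0,"ty":0,"tz":0,"turn":0}]'
python3 - <<'E'
from st import *
s=st();R=Ro.from_quat(s["eef_rot"]).as_matrix()
d=np.array([.5878,-.2188,s["ee_pos"][2]])-s["ee_pos"];print("move/0.5 tool",(R.T@d/.5).round(4))
print("-toolx in rail",-R[:2,0]@ex,-R[:2,0]@ey)
E
```

```text
time_s: 4.85
ee_pos: [0.5284, -0.1266, 0.1222]
eef_rot: [0.125, 0.992, -0.0, -0.0]
force: [0.8, -0.8, 0.5]
gripper_width: 0.0
finger_force: 0.0
time_s: 6.02
ee_pos: [0.5293, -0.1269, 0.1216]
eef_rot: [-0.633, 0.774, -0.0, 0.0]
force: [0.8, -0.5, 0.1]
gripper_width: -0.0001
finger_force: 0.0
t 6.02 world [ 0.5293 -0.1269  0.1216] rail mm [ 23.7 122.1] yaw of tool y to rail deg -80.3 F along,out,z [-0.53 -0.77  0.11] w -0.0001 q [-0.24  0.33 -0.18  1.07 -0.   -1.61]
move/0.5 tool [ 0.157  -0.1511  0.0002]
-toolx in rail 0.9856376000325948 -0.16886949031090562
```

```bash
python3 -m handwheel '[{"tx":0.0314,"ty":-0.0302,"tz":0,"turn":0},{"tx":0.0314,"ty":-0.0302,"tz":0,"turn":0},{"tx":0.0314,"ty":-0.0302,"tz":0,"turn":0},{"tx":0.0314,"ty":-0.0302,"tz":0,"turn":0},{"tx":0.0314,"ty":-0.0302,"tz":0,"turn":0},{"tx":0,"ty":0,"tz":0,"turn":0},{"tx":0,"ty":0,"tz":0.04,"turn":0},{"tx":0,"ty":0,"tz":0.04,"turn":0},{"tx":0,"ty":0,"tz":0.04,"turn":0},{"tx":0,"ty":0,"tz":0.04,"turn":0},{"tx":0,"ty":0,"tz":0.04,"turn":0},{"tx":0,"ty":0,"tz":0,"turn":0}]'; python3 st.py
python3 - <<'E'
from h import *
c=read_camera("top");cv2.imwrite("pics/t2.png",cv2.resize(c["pixels"][130:330,260:500,::-1],None,fx=3,fy=3))
E
```

```text
time_s: 7.02
ee_pos: [0.5845, -0.2178, 0.0177]
eef_rot: [-0.63, 0.777, 0.002, -0.001]
force: [0.7, 0.9, 0.7]
gripper_width: -0.0002
finger_force: 0.0
t 7.02 world [ 0.5845 -0.2178  0.0177] rail mm [-65.5  64.3] yaw of tool y to rail deg -79.8 F along,out,z [ 0.97 -0.64  0.73] w -0.0002 q [-0.36  0.54 -0.11  0.92 -0.   -1.72]
```

View pics/t2.png

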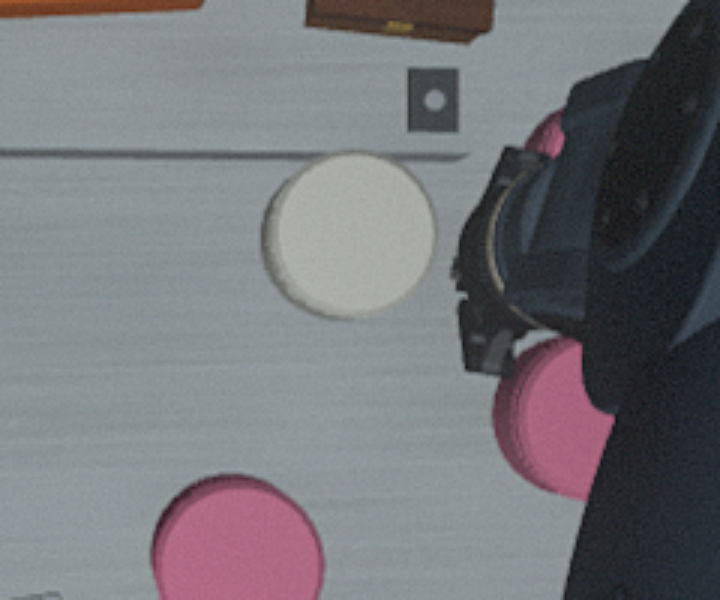

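The crop shows the jar touching the rail at crop (352,238), with the gripper to its right at about (470,270), clear of the pink jars. Now I slide it along the rail.

```bash
python3 -m handwheel '[{"tx":-0.008,"ty":0.0014,"tz":0,"turn":0},{"tx":-0.008,"ty":0.0014,"tz":0,"turn":0},{"tx":-0.004,"ty":0.0007,"tz":0,"turn":0},{"tx":-0.004,"ty":0.0007,"tz":0,"turn":0},{"tx":-0.004,"ty":0.0007,"tz":0,"turn":0},{"tx":-0.004,"ty":0.0007,"tz":0,"turn":0},{"tx":-0.004,"ty":0.0007,"tz":0,"turn":0},{"tx":-0.006,"ty":0.001,"tz":0,"turn":0},{"tx":-0.008,"ty":0.0014,"tz":0,"turn":0},{"tx":-0.008,"ty":0.0014,"tz":0,"turn":0},{"tx":-0.008,"ty":0.0014,"tz":0,"turn":0},{"tx":-0.008,"ty":0.0014,"tz":0,"turn":0},{"tx":-0.008,"ty":0.0014,"tz":0,"turn":0},{"tx":-0.008,"ty":0.0014,"tz":0,"turn":0}]'; python3 st.py
```

```text
time_s: 8.23
ee_pos: [0.5884, -0.1729, 0.0213]
eef_rot: [-0.631, 0.776, 0.0, -0.0]
force: [-1.4, -1.9, 0.0]
gripper_width: 0.0
finger_force: 0.0
t 8.23 world [ 0.5884 -0.1729  0.0213] rail mm [-20.5  61.8] yaw of tool y to rail deg -80.0 F along,out,z [-1.95  1.3   0.02] w 0.0 q [-0.29  0.52 -0.14  0.91 -0.   -1.65]
```

```bash
python3 -m handwheel '[{"tx":-0.0099,"ty":0.0017,"tz":0,"turn":0},{"tx":-0.0099,"ty":0.0017,"tz":0,"turn":0},{"tx":-0.0099,"ty":0.0017,"tz":0,"turn":0},{"tx":-0.0099,"ty":0.0017,"tz":0,"turn":0},{"tx":-0.0099,"ty":0.0017,"tz":0,"turn":0},{"tx":-0.0099,"ty":0.0017,"tz":0,"turn":0},{"tx":-0.0099,"ty":0.0017,"tz":0,"turn":0},{"tx":-0.0099,"ty":0.0017,"tz":0,"turn":0},{"tx":-0.0099,"ty":0.0017,"tz":0,"turn":0},{"tx":-0.0099,"ty":0.0017,"tz":0,"turn":0},{"tx":-0.0099,"ty":0.0017,"tz":0,"turn":0},{"tx":-0.0099,"ty":0.0017,"tz":0,"turn":0},{"tx":-0.0099,"ty":0.0017,"tz":0,"turn":0},{"tx":-0.0099,"ty":0.0017,"tz":0,"turn":0},{"tx":-0.0099,"ty":0.0017,"tz":0,"turn":0},{"tx":-0.0099,"ty":0.0017,"tz":0,"turn":0}]'; python3 st.py;python3 - <<'E'
from h import *
c=read_camera("top");cv2.imwrite("pics/t3.png",cv2.resize(c["pixels"][130:330,160:400,::-1],None,fx=3,fy=3))
E
```

```text
time_s: 9.57
ee_pos: [0.5913, -0.0926, 0.0213]
eef_rot: [-0.631, 0.776, -0.0, -0.0]
force: [-1.1, -1.6, -0.0]
gripper_width: 0.0
finger_force: 0.0
t 9.57 world [ 0.5913 -0.0926  0.0213] rail mm [59.9 61.3] yaw of tool y to rail deg -80.0 F along,out,z [-1.63  1.01 -0.02] w 0.0 q [-0.16  0.5  -0.18  0.89 -0.   -1.52]
```

View pics/t3.png

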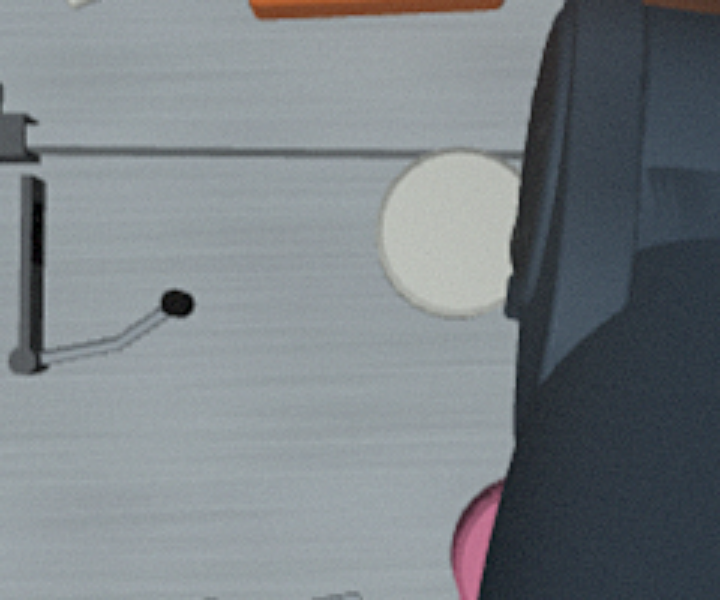

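The crop shows the jar against the rail at crop (462,233), with the roller ahead at (177,303) and the stop face at about column 38. I'll carry on to just before the roller.

```bash
python3 -m handwheel '[{"tx":-0.0099,"ty":0.0017,"tz":0,"turn":0},{"tx":-0.0099,"ty":0.0017,"tz":0,"turn":0},{"tx":-0.0099,"ty":0.0017,"tz":0,"turn":0},{"tx":-0.0099,"ty":0.0017,"tz":0,"turn":0},{"tx":-0.0099,"ty":0.0017,"tz":0,"turn":0},{"tx":-0.0099,"ty":0.0017,"tz":0,"turn":0},{"tx":-0.0099,"ty":0.0017,"tz":0,"turn":0},{"tx":-0.0099,"ty":0.0017,"tz":0,"turn":0},{"tx":-0.0099,"ty":0.0017,"tz":0,"turn":0},{"tx":-0.0099,"ty":0.0017,"tz":0,"turn":0},{"tx":-0.0099,"ty":0.0017,"tz":0,"turn":0},{"tx":-0.0099,"ty":0.0017,"tz":0,"turn":0},{"tx":-0.0099,"ty":0.0017,"tz":0,"turn":0},{"tx":-0.0099,"ty":0.0017,"tz":0,"turn":0},{"tx":-0.0099,"ty":0.0017,"tz":0,"turn":0},{"tx":-0.0099,"ty":0.0017,"tz":0,"turn":0},{"tx":-0.0099,"ty":0.0017,"tz":0,"turn":0},{"tx":-0.0099,"ty":0.0017,"tz":0,"turn":0},{"tx":-0.0099,"ty":0.0017,"tz":0,"turn":0},{"tx":-0.0099,"ty":0.0017,"tz":0,"turn":0}]'; python3 st.py
```

```text
time_s: 11.28
ee_pos: [0.5949, 0.0078, 0.0213]
eef_rot: [-0.631, 0.776, -0.0, -0.0]
force: [-0.8, -1.7, 1.4]
gripper_width: -0.0
finger_force: 0.0
t 11.28 world [0.5949 0.0078 0.0213] rail mm [160.3  60.7] yaw of tool y to rail deg -80.0 F along,out,z [-1.74  0.77  1.36] w -0.0 q [ 0.01  0.5  -0.19  0.88 -0.   -1.35]
```

```bash
python3 -m handwheel '[{"tx":-0.0079,"ty":0.0014,"tz":0,"turn":0},{"tx":-0.0079,"ty":0.0014,"tz":0,"turn":0},{"tx":-0.0059,"ty":0.001,"tz":0,"turn":0},{"tx":-0.0059,"ty":0.001,"tz":0,"turn":0},{"tx":-0.0059,"ty":0.001,"tz":0,"turn":0},{"tx":-0.0059,"ty":0.001,"tz":0,"turn":0},{"tx":-0.0059,"ty":0.001,"tz":0,"turn":0},{"tx":-0.0059,"ty":0.001,"tz":0,"turn":0},{"tx":-0.0059,"ty":0.001,"tz":0,"turn":0},{"tx":-0.0059,"ty":0.001,"tz":0,"turn":0}]'; python3 st.py; python3 -m handwheel '[{"tx":-0.0059,"ty":0.001,"tz":0,"turn":0},{"tx":-0.0059,"ty":0.001,"tz":0,"turn":0},{"tx":-0.0059,"ty":0.001,"tz":0,"turn":0},{"tx":-0.0059,"ty":0.001,"tz":0,"turn":0},{"tx":-0.0059,"ty":0.001,"tz":0,"turn":0}]'; python3 st.py
```

```text
time_s: 12.12
ee_pos: [0.5958, 0.0392, 0.0213]
eef_rot: [-0.631, 0.776, -0.0, -0.0]
force: [-1.6, -3.6, 0.6]
gripper_width: -0.0004
finger_force: 0.0
t 12.12 world [0.5958 0.0392 0.0213] rail mm [191.7  60.7] yaw of tool y to rail deg -79.9 F along,out,z [-3.65  1.5   0.63] w -0.0004 q [ 0.07  0.5  -0.18  0.89 -0.   -1.3 ]
time_s: 12.53
ee_pos: [0.5965, 0.0545, 0.0212]
eef_rot: [-0.631, 0.776, 0.0, -0.0]
force: [-2.0, -3.7, 0.8]
gripper_width: 0.0
finger_force: 0.0
t 12.53 world [0.5965 0.0545 0.0212] rail mm [207.   60.5] yaw of tool y to rail deg -80.0 F along,out,z [-3.77  1.94  0.77] w 0.0 q [ 0.09  0.5  -0.18  0.89 -0.   -1.27]
```

```bash
python3 -m handwheel '[{"tx":-0.0059,"ty":0.001,"tz":0,"turn":0},{"tx":-0.0059,"ty":0.001,"tz":0,"turn":0},{"tx":-0.0059,"ty":0.001,"tz":0,"turn":0},{"tx":-0.0059,"ty":0.001,"tz":0,"turn":0},{"tx":-0.0059,"ty":0.001,"tz":0,"turn":0},{"tx":-0.0059,"ty":0.001,"tz":0,"turn":0},{"tx":-0.0059,"ty":0.001,"tz":0,"turn":0}]'; python3 st.py; python3 -m handwheel '[{"tx":-0.004,"ty":0.0007,"tz":0,"turn":0},{"tx":-0.004,"ty":0.0007,"tz":0,"turn":0},{"tx":-0.004,"ty":0.0007,"tz":0,"turn":0},{"tx":-0.004,"ty":0.0007,"tz":0,"turn":0}]'; python3 st.py
```

```text
time_s: 13.12
ee_pos: [0.5976, 0.0757, 0.0214]
eef_rot: [-0.631, 0.776, 0.0, 0.0]
force: [-1.1, -0.2, -0.1]
gripper_width: 0.0001
finger_force: 0.0
t 13.12 world [0.5976 0.0757 0.0214] rail mm [228.2  60. ] yaw of tool y to rail deg -80.0 F along,out,z [-0.26  1.04 -0.13] w 0.0001 q [ 0.13  0.51 -0.17  0.89  0.   -1.24]
time_s: 13.45
ee_pos: [0.5977, 0.0835, 0.0213]
eef_rot: [-0.631, 0.776, -0.0, 0.0]
force: [0.0, -0.5, 0.2]
gripper_width: 0.0001
finger_force: 0.0
t 13.45 world [0.5977 0.0835 0.0213] rail mm [236.   60.2] yaw of tool y to rail deg -80.0 F along,out,z [-0.55 -0.03  0.24] w 0.0001 q [ 0.14  0.51 -0.17  0.9   0.   -1.23]
```

Run:
```python
from h import *
c=read_camera("scene");cv2.imwrite("pics/s2.png",cv2.resize(c["pixels"][170:320,300:500,::-1],None,fx=4,fy=4))
```

```text
(no output)
```

View pics/s2.png

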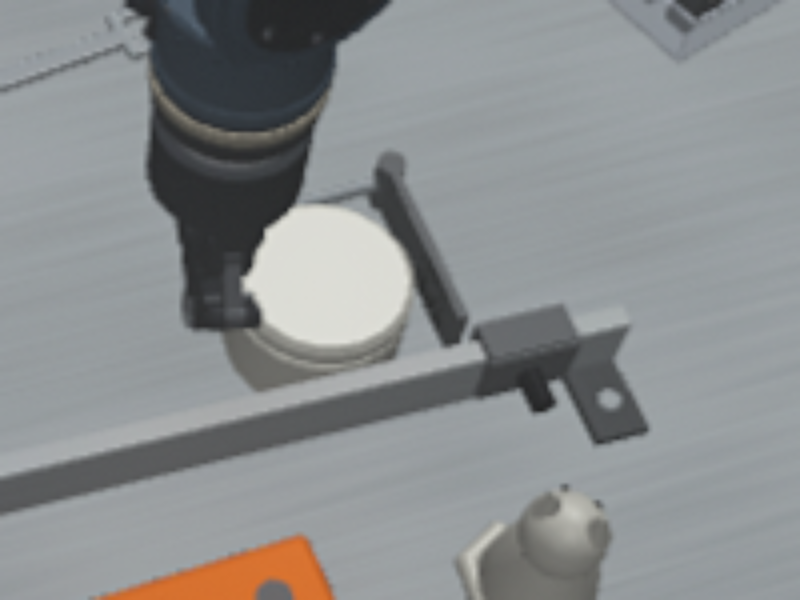

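The jar is past the roller at crop (328,275) and a little short of the stop plate. I'll creep forward until the force shows contact.

```bash
python3 -m handwheel '[{"tx":-0.003,"ty":0.0005,"tz":0,"turn":0},{"tx":-0.003,"ty":0.0005,"tz":0,"turn":0},{"tx":-0.003,"ty":0.0005,"tz":0,"turn":0},{"tx":-0.003,"ty":0.0005,"tz":0,"turn":0},{"tx":-0.003,"ty":0.0005,"tz":0,"turn":0}]'; python3 st.py; python3 -m handwheel '[{"tx":-0.002,"ty":0.0003,"tz":0,"turn":0},{"tx":-0.002,"ty":0.0003,"tz":0,"turn":0}]'; python3 st.py
```

```text
time_s: 13.92
ee_pos: [0.5979, 0.091, 0.0213]
eef_rot: [-0.631, 0.776, -0.0, -0.0]
force: [-0.1, -1.0, 0.2]
gripper_width: -0.0002
finger_force: 0.0
t 13.92 world [0.5979 0.091  0.0213] rail mm [243.5  60.1] yaw of tool y to rail deg -80.0 F along,out,z [-0.99  0.05  0.23] w -0.0002 q [ 0.15  0.51 -0.16  0.9  -0.   -1.21]
time_s: 14.08
ee_pos: [0.598, 0.093, 0.0213]
eef_rot: [-0.631, 0.776, -0.0, -0.0]
force: [0.2, -0.4, -1.0]
gripper_width: 0.0001
finger_force: 0.0
t 14.08 world [0.598  0.093  0.0213] rail mm [245.5  60.1] yaw of tool y to rail deg -80.0 F along,out,z [-0.4  -0.19 -1.03] w 0.0001 q [ 0.15  0.51 -0.16  0.9  -0.   -1.21]
```

```bash
python3 -m handwheel '[{"tx":-0.002,"ty":0.0003,"tz":0,"turn":0},{"tx":-0.002,"ty":0.0003,"tz":0,"turn":0}]'; python3 -m handwheel '[{"tx":-0.002,"ty":0.0003,"tz":0,"turn":0}]'; python3 -m handwheel '[{"tx":-0.002,"ty":0.0003,"tz":0,"turn":0}]';  python3 st.py
```

```text
time_s: 14.25
ee_pos: [0.5981, 0.095, 0.0213]
eef_rot: [-0.631, 0.776, -0.0, -0.0]
force: [-0.4, 0.1, -0.3]
gripper_width: -0.0001
finger_force: 0.0
time_s: 14.33
ee_pos: [0.5982, 0.096, 0.0213]
eef_rot: [-0.631, 0.776, -0.0, -0.0]
force: [-0.3, -0.4, -0.6]
gripper_width: 0.0003
finger_force: 0.0
time_s: 14.42
ee_pos: [0.5983, 0.097, 0.0213]
eef_rot: [-0.631, 0.776, -0.0, -0.0]
force: [-0.2, -0.8, -1.1]
gripper_width: -0.0004
finger_force: 0.0
t 14.42 world [0.5983 0.097  0.0213] rail mm [249.5  60. ] yaw of tool y to rail deg -79.9 F along,out,z [-0.83  0.13 -1.15] w -0.0004 q [ 0.16  0.51 -0.16  0.9  -0.   -1.2 ]
```

```bash
python3 -m handwheel '[{"tx":-0.002,"ty":0.0003,"tz":0,"turn":0}]'|grep force:; python3 -m handwheel '[{"tx":-0.002,"ty":0.0003,"tz":0,"turn":0}]'|grep force:; python3 st.py
```

```text
force: [-0.6, -0.3, 0.1]
finger_force: 0.0
force: [-0.6, -0.3, 0.5]
finger_force: 0.0
t 14.58 world [0.5984 0.099  0.0213] rail mm [251.5  59.9] yaw of tool y to rail deg -79.9 F along,out,z [-0.33  0.6   0.53] w -0.0001 q [ 0.16  0.51 -0.16  0.9  -0.   -1.2 ]
```

```bash
python3 -m handwheel '[{"tx":-0.002,"ty":0.0003,"tz":0,"turn":0}]'|grep force:; python3 -m handwheel '[{"tx":-0.002,"ty":0.0003,"tz":0,"turn":0}]'|grep force:; python3 st.py
```

```text
force: [-0.8, -0.4, -0.7]
finger_force: 0.0
force: [-0.7, 0.3, -0.2]
finger_force: 0.0
t 14.75 world [0.5984 0.101  0.0213] rail mm [253.6  59.9] yaw of tool y to rail deg -80.0 F along,out,z [ 0.29  0.69 -0.22] w -0.0 q [ 0.17  0.51 -0.16  0.9  -0.   -1.2 ]
```

```bash
python3 -m handwheel '[{"tx":-0.002,"ty":0.0003,"tz":0,"turn":0}]'|grep ^force:; python3 -m handwheel '[{"tx":-0.002,"ty":0.0003,"tz":0,"turn":0}]'|grep ^force:; python3 st.py;  python3 - <<'E'
from h import *
c=read_camera("scene");p=c["pixels"].astype(int);print(p[238,382])
m=((p.min(2)>165)&(abs(p[:,:,0]-p[:,:,2])<25)&(p[:,:,0]>=p[:,:,2]));m[:200]=0;m[275:]=0;m[:,:340]=0;m[:,420:]=0
k=max(cv2.findContours(m.astype(np.uint8),0,1)[0],key=cv2.contourArea)
print(cv2.contourArea(k),cv2.boundingRect(k),cv2.fitEllipse(k))
from st import rf
print("jar rail",rf(w(c,cv2.fitEllipse(k)[0],.062)),"right edge",rf(w(c,k[k[:,0,0].argmax(),0],.06)))
E
```

```text
force: [-0.1, -0.9, 0.9]
force: [-0.3, -6.5, 0.4]
t 14.92 world [0.5986 0.1027 0.0213] rail mm [255.3  59.8] yaw of tool y to rail deg -79.9 F along,out,z [-6.5   0.11  0.39] w 0.0001 q [ 0.17  0.51 -0.16  0.9  -0.   -1.19]
[219 219 212]
1021.5 (370, 219, 41, 36) ((390.58050537109375, 236.8297576904297), (34.03661346435547, 38.68002700805664), 101.88798522949219)
jar rail [317.4  43.7] right edge [353.6  24.4]
```

```bash
python3 -m handwheel '[{"tx":-0.0012,"ty":0,"tz":0,"turn":0}]'|grep ^force:; python3 st.py
```

```text
force: [-0.6, -8.1, 2.7]
t 15.05 world [0.5986 0.1028 0.0213] rail mm [255.3  59.8] yaw of tool y to rail deg -79.9 F along,out,z [-8.15  0.35  2.66] w -0.0 q [ 0.17  0.51 -0.16  0.9  -0.   -1.19]
```

```bash
python3 -m handwheel '[{"tx":-0.001,"ty":0,"tz":0,"turn":0},{"tx":0,"ty":0,"tz":0,"turn":0}]'|grep ^force:; python3 st.py
```

```text
force: [-0.5, -7.7, 2.8]
t 15.22 world [0.5987 0.1028 0.0213] rail mm [255.3  59.7] yaw of tool y to rail deg -79.9 F along,out,z [-7.74  0.3   2.76] w 0.0 q [ 0.17  0.51 -0.16  0.9  -0.   -1.19]
```

```bash
python3 -m handwheel '[{"tx":-0.002,"ty":0.0003,"tz":0,"turn":0},{"tx":0,"ty":0,"tz":0,"turn":0}]'|grep ^force:; python3 st.py
```

```text
force: [-1.4, -11.4, 2.9]
t 15.38 world [0.5987 0.1029 0.0214] rail mm [255.5  59.7] yaw of tool y to rail deg -79.9 F along,out,z [-11.4    1.06   2.92] w 0.0001 q [ 0.17  0.51 -0.16  0.9  -0.   -1.19]
```

11.4 N with almost no movement confirms the stop. I'll draw back and lift away.

```bash
python3 -m handwheel '[{"tx":0.004,"ty":-0.0007,"tz":0,"turn":0},{"tx":0.01,"ty":-0.0017,"tz":0,"turn":0},{"tx":0.02,"ty":-0.0034,"tz":0,"turn":0},{"tx":0.03,"ty":-0.005,"tz":0,"turn":0},{"tx":0.03,"ty":-0.005,"tz":0,"turn":0},{"tx":0,"ty":0,"tz":-0.05,"turn":0},{"tx":0,"ty":0,"tz":-0.07,"turn":0},{"tx":0,"ty":0,"tz":-0.07,"turn":0},{"tx":0,"ty":0,"tz":-0.07,"turn":0},{"tx":0.07,"ty":-0.012,"tz":0,"turn":0},{"tx":0.07,"ty":-0.012,"tz":0,"turn":0},{"tx":0.07,"ty":-0.012,"tz":0,"turn":0},{"tx":0.07,"ty":-0.012,"tz":0,"turn":0},{"tx":0.07,"ty":-0.012,"tz":0,"turn":0},{"tx":0.07,"ty":-0.012,"tz":0,"turn":0},{"tx":0,"ty":0,"tz":0,"turn":0},{"tx":0,"ty":0,"tz":0,"turn":0}]'
python3 - <<'E'
from h import *
c=read_camera("top");cv2.imwrite("pics/t4.png",cv2.resize(c["pixels"][150:270,110:310,::-1],None,fx=4,fy=4,interpolation=2))
E
```

```text
time_s: 16.8
ee_pos: [0.5887, -0.1584, 0.1511]
eef_rot: [-0.629, 0.777, 0.0, -0.0]
force: [-0.5, 0.4, -1.0]
gripper_width: 0.0003
finger_force: 0.0
```

View pics/t4.png

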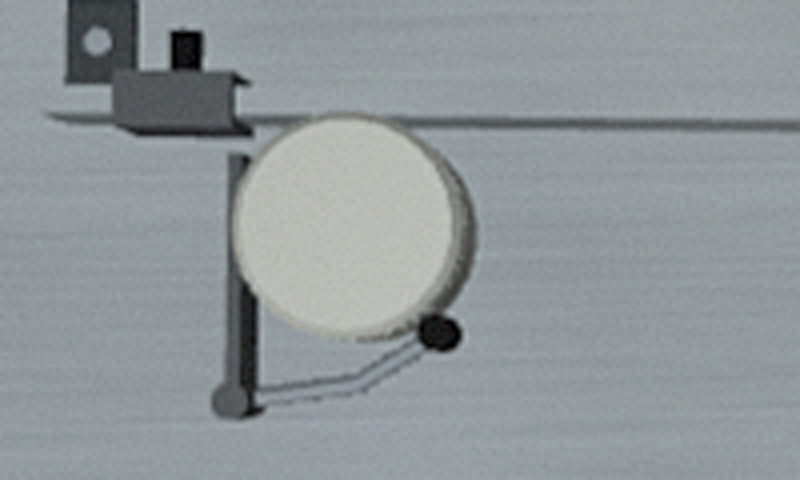

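The jar is home at crop (345,228), against the stop and the rail, with the roller behind it at (440,333). The clamp sits at the same pixels as before.

```bash
python3 -c "
from bench import *
print(finish_job())"
```

```text
the job is handed in; nothing more can be done
None
```

The jar is in the holder, past the roller and touching the stop and rail; the holder's clamp looks unmoved, the arm is drawn away, and the job was handed in at about 17 s (no verdict was returned).

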